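# Bring the parts carousel to its work station, dial up the nut jar and hold it

### The arm

A 6-joint arm with a two-finger parallel gripper is mounted at the origin on a cart in front of the work surface, level with it; the furniture and walls round the work are solid. World frame = base frame: x ahead of the robot, y to its left, z up, the work surface at z = 0. Lengths are in m, angles in rad, forces in N, time in s.
With the tool pointing down it reaches from about 0.35 to 0.85 m from the base axis. Payload 8.1 kg.
Tool frame: the origin (TCP) lies between the finger pads; the fingertips stand 11 mm ahead of it and the grasp point (between the pads) lies 8 mm behind it (robot.tips_ahead is the distance from the TCP to the fingertips, in m); z points along the fingers, y is the line along which they close (so a half turn about z gives the same grasp; the last joint's range is limited). The gripper opens to 93 mm and grips with 3 to 60 N. Pads are 15 mm wide; open, the fingers measure 128 mm over their backs; the gripper's body (75 mm by 188 mm) begins 65 mm behind the grasp point.
Start: joints at [1.207, 0.13, 1.488, -0, 1.523, -0.085], TCP at [0.165, 0.577, 0.23] pointing down, gripper open.
Joint ranges: [-2.96, 2.96], [-0.89, 2.26], [0.02, 2.5], [-1.34, 4.48], [0, 2.73], [-2.66, 2.66]. Speed limits (rad/s): [2.39, 2.39, 2.79, 3.14, 3.14, 3.14].

### API

Orientations are given as a rotation vector (axis times angle).
In Python, from plant import robot gives the robot as it stands. The module is installed in compiled form; this text tells all that it offers.
- The arm moves only by the tool move_arm, never from a script. Its argument "deltas" is one flat list of numbers, 7 for each row, row after row: the shift along the tool's x, y, z in m, then the turn, a rotation vector about the tool's x, y, z in rad, then the opening, from 0 (shut) to 1 (fully open). A call has 1 to 12 rows; each row is the pose to reach, as a shift and turn from the pose commanded when the call began, along the tool's axes at that moment; what a row does not reach only later rows make up. A row lasts 1/8 s, in which the tool goes at most 62.5 mm and 10.7 degrees, less where a joint would pass 70% of its speed; a pose out of reach is approached as far as the arm can. A call with a gripper value outside its range is refused whole. The fingers move at their own pace and stop on an object; "squeeze" is the grip in N (left out, the last holds). Time passes only in rows, so rows that repeat a pose let the fingers close. It gives the time, the measured TCP pose, the force, the opening and the grip force at its end, in the units of the state.
- robot.read_state(): the state, without advancing time (a new reading comes with each control period).
- robot.read_camera(name): name is "scene" or "top"; returns (picture, depth): 384x512x3 uint8, red, green, blue; 384x512 float32, m along the optical axis (not along the pixel's ray), 0 where there is no reading.
- robot.camera_model(name): a dict with "K" (3x3 intrinsics, pixels), "R" (3x3) and "t" (3): a world point X has camera coordinates R X + t. Camera axes: x right, y down, z forward; pixel columns grow to the right and rows downward; lengths in m; the calibration is good to about 2 mm. A picture is of the moment at which its call begins. camera_model takes no time and is no camera call.
- robot.close_job(): hands the job in; it is judged then, once.
Trained networks look in the newest picture that a camera, given by its name, has taken for a name from the list of things; names that differ only in an ending like _2 or _b are one class to them, and where a whole thing is asked for, a point or a joint stands for the part that bears it (a point fixed in the world has none). Each returns a list of dicts, best first, with "confidence" (0 to 1); they miss things now and then, are a little off and sometimes report something else, mostly with a low value. They report only what shows in the picture. A call takes as long as a camera call. They do not tell look-alikes from the thing itself.
- robot.recognise(camera, label): "uv" ([column, row] in pixels, amid what is visible of it).
The state is a dict: "t": time; "q": joint angles; "dq": joint speeds; "joint_torque": joint torques, N m; "tool_pos": TCP position; "orientation": TCP orientation; "force": force on the tool from outside, world axes, zero at the start; "wrist_torque": the same for the moment, N m; "opening": finger opening in m; "gripper_force": force on a finger pad.
Only numpy, scipy, OpenCV 4.12 (cv2) and the standard library are available. Lean on these libraries where they do the work, as an engineer would, in place of code of your own. Each camera call takes 0.05 s, during which the arm holds its last target. There are 200 camera calls.

### The job

The parts carousel is parked at the left end of its rail. Slide it along to the right until its spring plunger drops into the other slot of the front rail, and turn it so that the jar with the hexagon nut on its lid stands at the front, right behind the plunger. Finish while still gripping the wooden T-handle, so that the turntable is held still and I can unscrew that jar one-handed; do not push against the jars, keep everything standing on the tray, and leave the other things on the bench where they are.

Things in the scene. Friction and masses are not known exactly. Their poses are not given: they have to be found in the camera images.
- handle_grip (a point): Centre of the wooden T-handle on the carousel's central post, on the turntable's axis, 198 mm above the bench. The bar is 84 mm long, 20 wide, 26 high, edges rounded; it turns with the turntable: x along the bar, y across it (the 20 mm to grip), z up. Below the bar a collar of 24 mm diameter, 4 mm high, then a post of 15 mm diameter.
- handle: The same T-handle as a solid; same origin and axes as handle_grip. It is fixed to the turntable.
- carriage (a joint): Carriage position on the rail, m: 0 in the park slot at the left end (the start), growing to the right (-y of spindle); 0.220 in the work slot; it can run on to 0.255. Slots are 12 mm wide in the top of the front rail. A spring ball holds it in a slot against about 6 N and pulls it in from within about 4 mm; elsewhere it slides with about 2 N.
- turntable (a joint): Angle of the turntable on the carriage in rad, counter-clockwise from above; 0 when the bar's x axis points straight away from the plunger. It turns freely (0.03 N m), many times either way, and has no detent; starts anywhere from -1.2 to 1.2.
- spindle (a point): Point on the turntable's axis at the tray's floor, 46 mm above the bench. Rides with the carriage, does not turn with the turntable. -x points to the front, at the index plunger (black knob, 23 mm wide, on the carriage's front edge 140 mm from the axis); y to the left along the rail, z up. A jar at the front has y = 0 and x about -76 mm here.
- work_spot (a point): Where the point spindle is when the plunger sits in the work slot; fixed to the rail, same axes as spindle. The slot itself is in the front rail, 140 mm towards the front from here, 22 mm above the bench, between two dark steel blocks 28 mm wide.
- nut_jar: The wanted jar: glass jar with screw lid, 68 mm diameter, 95 mm high, with a big steel hexagon nut (30 mm wide, 16 mm high) fixed flat on its lid. Loose; stands on the turntable's tray, whose floor is 46 mm above the bench (inner radius 114 mm, lip 12 mm high). Its centre is 64 to 88 mm from the turntable's axis. Origin: centre of its underside, z up.
- bolt_jar: Jar of the same kind with a hexagon-head bolt (54 mm long, 12 mm shank) lying on its lid. Loose, on the tray. Origin: centre of its underside. Top of the bolt 163 mm above the bench.
- screw_jar: Jar of the same size with a small brass wood screw (46 mm long) lying on its lid. Loose, on the tray. Origin: centre of its underside.
- tape_roll: Roll of tape, 58 mm diameter, 19 mm high, lying on the tray. Origin: centre of its underside.
- aerosol: Bystander: aerosol can, 58 mm diameter, 191 mm high, standing behind the rail. Origin: centre of its underside.
- glue: Bystander: glue bottle with nozzle, 58 mm diameter, 176 mm high, standing behind the rail. Origin: centre of its underside.
- offcut: Bystander: wooden block 45 x 110 x 35 mm, lying right of the rail's right end. Origin: centre of its underside.
- big_bolt: Bystander: big bolt, 80 mm long, 27 mm wide, 24 mm high, lying right of the rail's right end. Origin: centre of its underside.
Mind the look-alikes: they are no part of the job. There is more than one size of the tape_roll; the job needs the larger.

How it is judged:
On the way:
1. the carriage has been caught in the work slot (value of joint carriage between 0.217 and 0.223 m), for 0.2 s.
At the end, for the whole second after the job is handed in: Carriage within 3 mm of the work slot; nut jar upright on the tray at the front, within 15 mm of the line from plunger to axis; fingers press the T-handle with over 3 N, turntable still (under 0.05 rad/s); jars and tape on the tray, jars upright; bystanders within 20 mm of their places (all of step 1 and y of nut_jar in the frame of spindle between -0.015 and 0.015 m and x of nut_jar in the frame of spindle between -0.105 and -0.05 m and contact force between the fingers and handle above 3 N and velocity of joint turntable between -0.05 and 0.05 rad/s and angle between each of nut_jar, bolt_jar, screw_jar's own z axis and vertical below 0.1 rad and height (world z) of nut_jar between 0.04 and 0.055 m and height (world z) of bolt_jar between 0.04 and 0.055 m and height (world z) of screw_jar between 0.04 and 0.055 m and height (world z) of tape_roll between 0.04 and 0.055 m and distance of each of aerosol, glue, offcut, big_bolt from where it was at the start of the episode below 0.02 m); the arm keeps its last pose, push and grip.
It fails at once if a jar is tipped over (angle between any of nut_jar, bolt_jar, screw_jar's own z axis and vertical above 0.4 rad).
It fails at once if the robot pushes a jar (more than 2 N) (contact force between any of the fingers, the arm and nut_jar above 2 N or contact force between any of the fingers, the arm and bolt_jar above 2 N or contact force between any of the fingers, the arm and screw_jar above 2 N).
It fails at once if a bystander is moved by more than 20 mm (distance of any of aerosol, glue, offcut, big_bolt from where it was at the start of the episode above 0.02 m).
It also fails if it takes over 58 s, if anything falls off the work surface, if the arm or the gripper's body presses on something with over 40 N, if the wrist force passes 120 N, or if a joint passes its speed limit or range.

## Working session

There is one attempt and no reset: what is moved stays moved. The work goes in short steps, Python scripts to look and compute and a tool call to move; the robot and the scene stay as the last step left them, time stands still between calls to the robot, and variables do not carry over. Pictures are saved under pics/ and viewed, at most 10 in all, crops included, and the job is handed in when it is done.

Besides the shell and the picture viewer there is one more tool, called after ">>>" as a command line: name --argument value ..., lists and objects as JSON in quotes. move_arm: Moves the arm, as the interface text tells. Its arguments: {"type":"object","properties":{"deltas":{"type":"array","items":{"type":"number"}},"squeeze":{"type":"number"}},"required":["deltas"]}

```bash
mkdir -p pics
cat > h.py <<'E'
import numpy as np, cv2
from plant import robot
def cam(n):
    im,d=robot.read_camera(n); return im,d,robot.camera_model(n)
def w(m,uv,z):  # world point from pixel and depth
    c=np.linalg.inv(m["K"])@np.array([uv[0],uv[1],1.])*z
    return m["R"].T@(c-m["t"])
def onplane(m,uv,h):
    r=m["R"].T@np.linalg.inv(m["K"])@np.array([uv[0],uv[1],1.]); o=-m["R"].T@m["t"]
    return o+r*(h-o[2])/r[2]
def cloud(m,d):
    v,u=np.mgrid[:d.shape[0],:d.shape[1]]
    c=(np.linalg.inv(m["K"])@np.stack([u.ravel(),v.ravel(),np.ones(u.size)]))*d.ravel()
    return (m["R"].T@(c-m["t"][:,None])).T.reshape(d.shape+(3,))
E
python3 - <<'E'
from h import *
ims=[]
for n in("scene","top"):
    im,d,m=cam(n); cv2.imwrite(f"pics/{n}0.png",im[...,::-1]); P=cloud(m,d)
    print(n,-m["R"].T@m["t"])
    for l in("handle_grip","nut_jar","bolt_jar","screw_jar","spindle","aerosol","glue","offcut","big_bolt","tape_roll"):
        for r in robot.recognise(n,l)[:2]:
            u,v=np.round(r["uv"]).astype(int); print(l,round(r["confidence"],2),u,v,P[v,u].round(3))
print(robot.read_state())
a=cv2.imread("pics/scene0.png");b=cv2.imread("pics/top0.png")
cv2.imwrite("pics/both.png",cv2.resize(np.vstack([a,b])[:, :],None,fx=.78,fy=.78))
E
```

```text
scene [ 0.06467118 -0.35079383  0.90599148]
handle_grip 0.51 203 138 [0.46  0.275 0.21 ]
handle_grip 0.36 229 154 [0.528 0.254 0.116]
nut_jar 0.76 229 156 [0.526 0.251 0.111]
bolt_jar 0.88 181 168 [0.382 0.289 0.135]
bolt_jar 0.68 204 183 [0.435 0.267 0.045]
screw_jar 0.94 217 180 [0.432 0.19  0.129]
spindle 0.66 202 186 [0.423 0.261 0.046]
spindle 0.56 215 180 [0.427 0.193 0.131]
aerosol 0.91 289 135 [0.711 0.184 0.124]
glue 0.69 259 136 [0.661 0.264 0.096]
offcut 0.79 348 252 [ 0.576 -0.173  0.034]
big_bolt 0.55 353 210 [ 0.709 -0.092  0.016]
tape_roll 0.5 196 154 [0.489 0.377 0.049]
tape_roll 0.46 142 223 [ 0.228  0.305 -0.004]
top [0.29497567 0.09610253 1.24269725]
handle_grip 0.86 185 181 [0.467 0.288 0.211]
handle_grip 0.29 202 160 [0.532 0.257 0.142]
nut_jar 0.76 201 160 [0.533 0.26  0.138]
bolt_jar 0.76 184 214 [0.393 0.3   0.153]
bolt_jar 0.58 228 89 [0.717 0.188 0.155]
screw_jar 0.75 221 194 [0.443 0.208 0.143]
spindle 0.89 200 194 [0.456 0.275 0.053]
spindle 0.33 330 110 [ 0.702 -0.097  0.008]
aerosol 0.55 229 92 [0.712 0.186 0.146]
glue 0.95 196 116 [0.66  0.279 0.109]
offcut 0.63 356 149 [ 0.579 -0.162  0.032]
big_bolt 0.61 328 106 [ 0.713 -0.091  0.012]
tape_roll 0.84 171 184 [0.484 0.354 0.06 ]
tape_roll 0.41 195 279 [ 0.224  0.296 -0.002]
{'t': 1.1, 'q': array([ 1.20660473e+00,  1.30391383e-01,  1.48821755e+00,  1.98426617e-05,
        1.52299615e+00, -8.53883524e-02]), 'dq': array([-0.00024104,  0.00141993, -0.00102421, -0.00017394, -0.00042611,
       -0.00093559]), 'joint_torque': array([-1.66115089e-03, -5.59779954e+01, -4.92047775e+01,  7.65699847e-02,
        2.32532207e-02,  3.24599398e-05]), 'tool_pos': array([0.1650877 , 0.57684064, 0.22963072]), 'orientation': array([-4.36524485e-01, -3.11109498e+00,  1.20957823e-05]), 'force': array([-0.8260844 , -0.81097412, -0.10574577]), 'wrist_torque': array([0.02830036, 0.04528703, 0.03416156]), 'gripper_force': 0.0, 'opening': 0.09324232737902073}
```

View pics/top0.png

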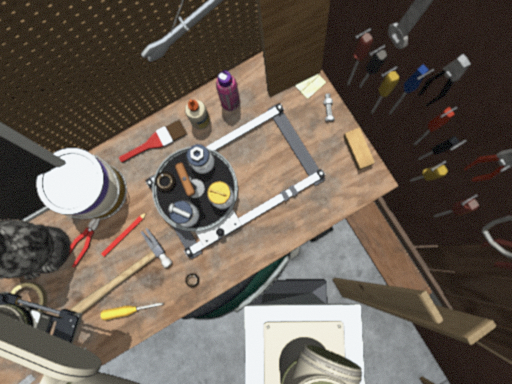

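View pics/scene0.png

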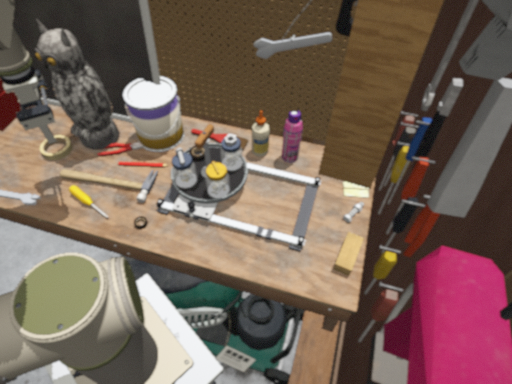

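```bash
cat > look.py <<'E'
from h import *
def handle(n):
    im,d,m=cam(n); P=cloud(m,d); hsv=cv2.cvtColor(im,cv2.COLOR_RGB2HSV)
    M=(P[...,2]>.192)&(P[...,2]<.222)&(d>0)&(hsv[...,0]<18)&(hsv[...,1]>100)&(P[...,0]>.3)&(P[...,0]<.6)
    q=P[M]; (c,s,a)=cv2.minAreaRect(q[:,:2].astype(np.float32)*1000)
    return im,d,m,P,len(q),np.median(q[:,2]),c,s,a
E
python3 - <<'E'
from look import *
for n in("top","scene"):
    im,d,m,P,k,z,c,s,a=handle(n); print(n,k,z,c,s,a)
    q=P[(P[...,2]>.120)&(P[...,2]<.17)&(np.hypot(P[...,0]-.46,P[...,1]-.28)<.13)]
    K,lab,cen=cv2.kmeans(q[:,:2].astype(np.float32),3,None,(3,50,1e-5),10,2); print(cen)
    if n=="top":
        R=(200,10)
        cv2.imwrite("pics/c1.png",cv2.resize(im[135:255,140:330,::-1],None,fx=4.2,fy=4.2,interpolation=cv2.INTER_CUBIC))
E
```

```text
top 514 0.20861189725706764 (511.04864501953125, 143.64044189453125) (1130.5584716796875, 271.31109619140625) 82.43951416015625
[[0.4460465  0.2146165 ]
 [0.39803404 0.31010535]
 [0.54400486 0.267499  ]]
scene 336 0.2079522082523687 (513.4773559570312, 153.05157470703125) (1017.0215454101562, 176.39149475097656) 85.88463592529297
[[0.44365242 0.20975077]
 [0.52840674 0.26600784]
 [0.39671618 0.3068975 ]]
```

View pics/c1.png

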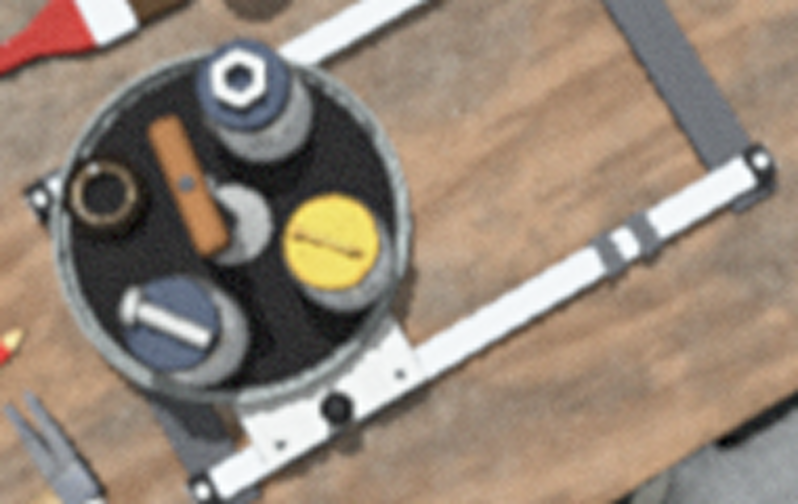

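Run:
```python
from look import *
m=robot.camera_model("top")
f=lambda x,y,h:onplane(m,((x+.5)/4.2-.5+140,(y+.5)/4.2-.5+135),h)[:2]
ax=f(187,184,.211);b1=f(165,120,.211);b2=f(212,252,.211)
e1=f(205,490,.022);e2=f(760,160,.022);slot=f(627,243,.025);kn=f(337,408,.05)
print("ax",ax,b1,b2,(b1+b2)/2,np.linalg.norm(b1-b2))
print("rail",e1,e2,"slot",slot,"knob",kn)
r=(e2-e1)/np.linalg.norm(e2-e1);print("dir",r,np.arctan2(r[1],r[0]))
fr=np.array([r[1],-r[0]]); print("front",fr,"axis-knob",np.linalg.norm(ax-kn),(ax-kn)@-fr,(ax-kn)@r,"travel",(slot-kn)@r)
print("work axis",ax+.22*r, slot-.14*fr)
for n,x,y,h in(("nut",239,80,.157),("bolt",166,325,.145),("screw",333,240,.143)):
    p=f(x,y,h)-ax; print(n,p+ax,np.linalg.norm(p),np.arctan2(p[1],p[0]))
print("barang",np.arctan2(*(b1-b2)[::-1]),"frontang",np.arctan2(fr[1],fr[0]))
```

```text
ax [0.47283447 0.28981838] [0.51032777 0.30288768] [0.43344233 0.27516764] [0.47188505 0.28902766] 0.08172986898995223
rail [0.30088089 0.31125454] [ 0.51469959 -0.06093935] slot [0.45961492 0.02987158] knob [0.351927   0.22115816]
dir [ 0.49813355 -0.86710032] -1.0493514021777415
front [-0.86710032 -0.49813355] axis-knob 0.1390425899551307 0.13904086409177652 0.0006927727208458065 travel 0.21950762648821773
work axis [0.58242385 0.09905631] [0.58100897 0.09961027]
nut [0.54543966 0.26902554] 0.07552387511191722 -0.27891705488004626
bolt [0.39858552 0.31395943] 0.0780749448788796 2.8272372480678065
screw [0.44860378 0.21364145] 0.07993778972873715 -1.8787606219596578
barang 0.3460309207486678 frontang -2.620147728972638
```

```bash
cat > tgt.py <<'E'
from h import *
from scipy.spatial.transform import Rotation as Ro
def delta(p,yaw): # tool pointing down, tool y at yaw
    s=robot.read_state(); R=Ro.from_rotvec(s["orientation"])
    y=np.array([np.cos(yaw),np.sin(yaw),0]);z=np.array([0,0,-1.])
    T=Ro.from_matrix(np.stack([np.cross(y,z),y,z],1))
    return R.inv().apply(np.array(p)-s["tool_pos"]).round(4),(R.inv()*T).as_rotvec().round(4)
E
python3 - <<'E'
from tgt import *
print(delta([.4725,.2895,.30],1.917))
im,d,m=cam("top");P=cloud(m,d)
for u,v in((72,183),(50,240),(100,180),(70,160),(65,205)): print(u,v,P[v,u].round(3))
im,d,m=cam("scene");P=cloud(m,d)
for u,v in((150,95),(55,40)): print(u,v,P[v,u].round(3))
E
```

```text
(array([-0.3746, -0.1916, -0.0704]), array([-0.   , -0.   , -0.625]))
72 183 [0.471 0.573 0.183]
50 240 [0.334 0.653 0.117]
100 180 [0.477 0.503 0.186]
70 160 [0.53  0.583 0.18 ]
65 205 [0.417 0.589 0.182]
150 95 [0.472 0.566 0.183]
55 40 [0.303 0.691 0.38 ]
```

>>> move_arm --deltas '[0, 0, -0.07, 0, 0, 0, 1, -0.05, -0.025, -0.07, 0, 0, -0.08, 1, -0.1, -0.05, -0.07, 0, 0, -0.16, 1, -0.15, -0.075, -0.07, 0, 0, -0.25, 1, -0.2, -0.1, -0.07, 0, 0, -0.33, 1, -0.25, -0.125, -0.07, 0, 0, -0.42, 1, -0.3, -0.15, -0.07, 0, 0, -0.5, 1, -0.34, -0.175, -0.07, 0, 0, -0.58, 1, -0.3746, -0.1916, -0.07, 0, 0, -0.625, 1, -0.3746, -0.1916, -0.07, 0, 0, -0.625, 1, -0.3746, -0.1916, -0.07, 0, 0, -0.625, 1]' --squeeze 40

```text
t: 2.68
tool_pos: [0.4722, 0.2899, 0.2996]
orientation: [0.54, -3.095, -0.001]
force: [-0.0, 1.0, -0.3]
opening: 0.093
gripper_force: 0.0
```

Run:
```python
from tgt import *
print(delta([.4725,.2895,.20],1.917))
im,d,m=cam("scene");cv2.imwrite("pics/s1.png",cv2.resize(im[60:260,90:350,::-1],None,fx=3,fy=3,interpolation=cv2.INTER_CUBIC))
```

```text
(array([-0.0002, -0.0005,  0.0996]), array([ 0.0005, -0.0003, -0.0009]))
```

View pics/s1.png

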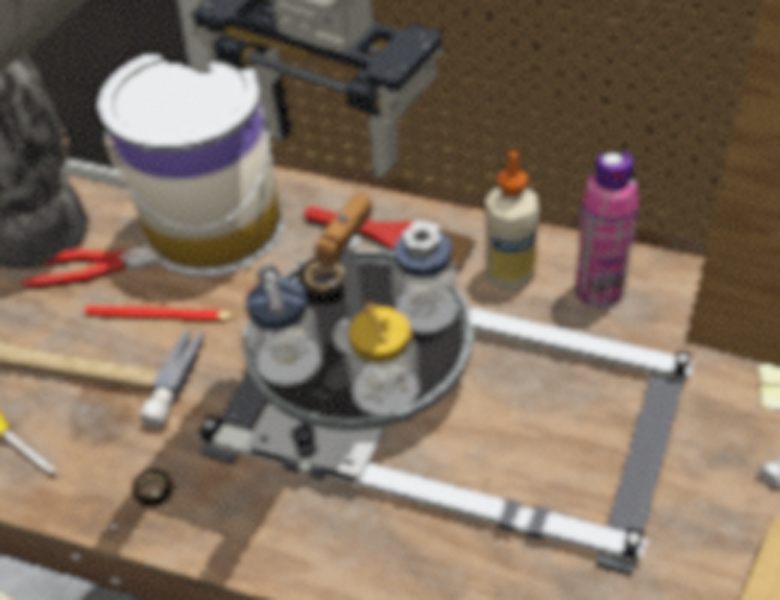

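The fingers (at about 280,110 and 385,150 in the crop) straddle the bar at (343,230), and the bar is square to the closing line. I'll descend and close.

>>> move_arm --deltas '[0, 0, 0.02, 0, 0, 0, 1, 0, 0, 0.045, 0, 0, 0, 1, 0, 0, 0.07, 0, 0, 0, 1, 0, 0, 0.088, 0, 0, 0, 1, 0, 0, 0.0985, 0, 0, 0, 1, 0, 0, 0.0985, 0, 0, 0, 0.6, 0, 0, 0.0985, 0, 0, 0, 0.4, 0, 0, 0.0985, 0, 0, 0, 0.2, 0, 0, 0.0985, 0, 0, 0, 0.1, 0, 0, 0.0985, 0, 0, 0, 0, 0, 0, 0.0985, 0, 0, 0, 0, 0, 0, 0.0985, 0, 0, 0, 0]' --squeeze 40

```text
t: 4.22
tool_pos: [0.4725, 0.2895, 0.2011]
orientation: [0.541, -3.095, 0.0]
force: [-0.2, 0.4, -0.5]
opening: 0.0277
gripper_force: 0.0
```

>>> move_arm --deltas '[0, 0, 0, 0, 0, 0, 0, 0, 0, 0, 0, 0, 0, 0, 0, 0, 0, 0, 0, 0, 0, 0, 0, 0, 0, 0, 0, 0]' --squeeze 40

```text
t: 4.72
tool_pos: [0.4724, 0.2898, 0.2011]
orientation: [0.541, -3.095, -0.001]
force: [-0.9, 2.9, -1.5]
opening: 0.0198
gripper_force: 39.3
```

Gripped the bar at 19.8 mm with 39 N. Next, turn it clockwise by 2.34 rad in place, in two calls.

>>> move_arm --deltas '[0, 0, 0, 0, 0, 0.04, 0, 0, 0, 0, 0, 0, 0.12, 0, 0, 0, 0, 0, 0, 0.23, 0, 0, 0, 0, 0, 0, 0.34, 0, 0, 0, 0, 0, 0, 0.45, 0, 0, 0, 0, 0, 0, 0.56, 0, 0, 0, 0, 0, 0, 0.67, 0, 0, 0, 0, 0, 0, 0.78, 0, 0, 0, 0, 0, 0, 0.89, 0, 0, 0, 0, 0, 0, 1.0, 0, 0, 0, 0, 0, 0, 1.1, 0, 0, 0, 0, 0, 0, 1.17, 0]'

```text
t: 6.22
tool_pos: [0.4727, 0.2907, 0.2011]
orientation: [-1.261, -2.877, -0.004]
force: [2.5, 8.4, -4.2]
opening: 0.0201
gripper_force: 39.4
```

>>> move_arm --deltas '[0, 0, 0, 0, 0, 0.04, 0, 0, 0, 0, 0, 0, 0.12, 0, 0, 0, 0, 0, 0, 0.23, 0, 0, 0, 0, 0, 0, 0.34, 0, 0, 0, 0, 0, 0, 0.45, 0, 0, 0, 0, 0, 0, 0.56, 0, 0, 0, 0, 0, 0, 0.67, 0, 0, 0, 0, 0, 0, 0.78, 0, 0, 0, 0, 0, 0, 0.89, 0, 0, 0, 0, 0, 0, 1.0, 0, 0, 0, 0, 0, 0, 1.1, 0, 0, 0, 0, 0, 0, 1.17, 0]'

```text
t: 7.72
tool_pos: [0.4738, 0.2909, 0.2011]
orientation: [-2.64, -1.702, -0.006]
force: [7.7, 9.2, -6.9]
opening: 0.0195
gripper_force: 39.4
```

Run:
```python
from tgt import *
s=robot.read_state();print(s["force"],s["wrist_torque"],s["q"],s["tool_pos"])
print(delta([.5825-.0005,.099,.2011],-.424))
im,d,m=cam("top");cv2.imwrite("pics/t2.png",cv2.resize(im[135:255,140:330,::-1],None,fx=4.2,fy=4.2,interpolation=cv2.INTER_CUBIC))
for l in("nut_jar","bolt_jar","screw_jar"): print(l,[(r["uv"],r["confidence"]) for r in robot.recognise("top",l)[:2]])
```

```text
[ 7.73314987  9.24102484 -6.88008019] [ 1.62142433 -1.26894299  0.14974315] [4.57626393e-01 2.23896754e-02 1.65391324e+00 1.09109194e-03
 1.46129387e+00 8.83000463e-01] [0.47380688 0.29086356 0.20111709]
(array([-0.1301,  0.1777, -0.0002]), array([ 0.0017, -0.0038, -0.0015]))
nut_jar [([203.0, 214.6], 0.73), ([215.3, 192.9], 0.2)]
bolt_jar [([231.7, 181.5], 0.23)]
screw_jar [([164.2, 195.4], 0.42)]
```

View pics/t2.png

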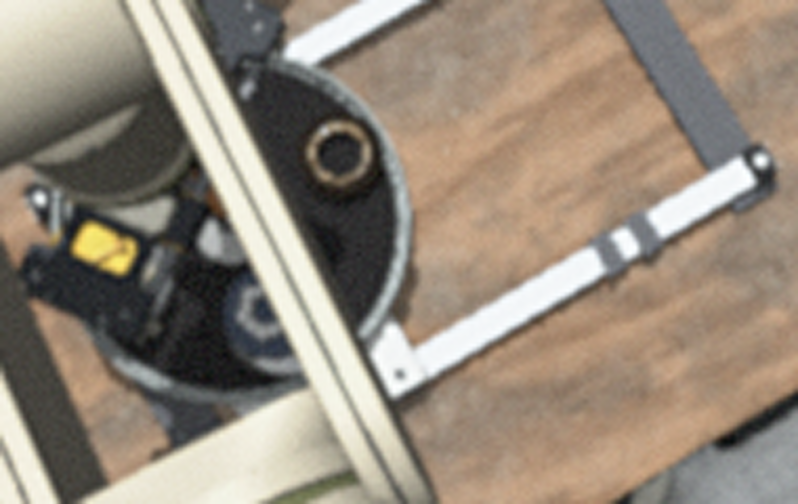

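The nut jar (crop 264,312) is now at the front, behind the plate, and the tape is still on the tray. Next I'll slide it along the rail, with a slight relief towards the back.

>>> move_arm --deltas '[-0.002, 0.0035, 0, 0, 0, 0, 0, -0.0055, 0.008, 0, 0, 0, 0, 0, -0.0105, 0.015, 0, 0, 0, 0, 0, -0.0165, 0.0235, 0, 0, 0, 0, 0, -0.0225, 0.032, 0, 0, 0, 0, 0, -0.0285, 0.0405, 0, 0, 0, 0, 0, -0.0345, 0.049, 0, 0, 0, 0, 0, -0.0405, 0.0575, 0, 0, 0, 0, 0, -0.0465, 0.066, 0, 0, 0, 0, 0, -0.0525, 0.0745, 0, 0, 0, 0, 0, -0.0585, 0.0825, 0, 0, 0, 0, 0, -0.0632, 0.0895, 0, 0, 0, 0, 0]'

```text
t: 9.43
tool_pos: [0.5281, 0.1958, 0.2011]
orientation: [-2.637, -1.706, -0.001]
force: [-2.5, 6.1, -0.3]
opening: 0.0197
gripper_force: 39.7
```

Run:
```python
from tgt import *
s=robot.read_state();r=np.array([.4981,-.8671]);b=np.array([.8671,.4981])
print("F along/back",s["force"][:2]@r,s["force"][:2]@b,s["force"][2],s["wrist_torque"],s["tool_pos"],s["opening"])
print("pos along/back from axis0",(s["tool_pos"][:2]-[.4728,.2898])@r,(s["tool_pos"][:2]-[.4728,.2898])@b)
print(delta([.5835,.0995,.2011],-.424))
```

```text
F along/back -6.547971765203075 0.9053172762465972 -0.27966050112017754 [0.90792691 0.4205622  0.022848  ] [0.5280682  0.19580816 0.20109619] 0.019708078030103326
pos along/back from axis0 0.10902941763982466 0.0011057178582493921
(array([-0.0651,  0.09  , -0.0002]), array([-0.0009, -0.0011,  0.0015]))
```

>>> move_arm --deltas '[-0.002, 0.0028, 0, 0, 0, 0, 0, -0.0055, 0.0078, 0, 0, 0, 0, 0, -0.0105, 0.0147, 0, 0, 0, 0, 0, -0.0165, 0.0231, 0, 0, 0, 0, 0, -0.0225, 0.0314, 0, 0, 0, 0, 0, -0.0285, 0.0397, 0, 0, 0, 0, 0, -0.0345, 0.048, 0, 0, 0, 0, 0, -0.0405, 0.0563, 0, 0, 0, 0, 0, -0.0465, 0.0646, 0, 0, 0, 0, 0, -0.0525, 0.0729, 0, 0, 0, 0, 0, -0.0585, 0.0812, 0, 0, 0, 0, 0, -0.0615, 0.0853, 0, 0, 0, 0, 0]'

```text
t: 10.92
tool_pos: [0.5808, 0.1035, 0.2011]
orientation: [2.638, 1.705, -0.001]
force: [0.6, -0.6, -0.6]
opening: 0.0197
gripper_force: 39.7
```

>>> move_arm --deltas '[-0.0012, 0.0016, 0, 0, 0, 0, 0, -0.0023, 0.0032, 0, 0, 0, 0, 0, -0.003, 0.0041, 0, 0, 0, 0, 0, -0.003, 0.0041, 0, 0, 0, 0, 0, -0.003, 0.0041, 0, 0, 0, 0, 0]'

```text
t: 11.55
tool_pos: [0.5829, 0.0998, 0.2011]
orientation: [-2.638, -1.706, 0.001]
force: [-2.8, 2.8, 1.8]
opening: 0.0198
gripper_force: 39.7
```

```bash
cat > chk.py <<'E'
from tgt import *
s=robot.read_state();r=np.array([.4981,-.8671]);b=np.array([.8671,.4981])
print("F along/back",s["force"][:2]@r,s["force"][:2]@b,s["force"][2],s["tool_pos"],s["opening"],s["gripper_force"])
print("along/back",(s["tool_pos"][:2]-[.4728,.2898])@r,(s["tool_pos"][:2]-[.4728,.2898])@b)
E
cat > pic.py <<'E'
import sys
from h import *
L=[]
for n in("top","scene"):
    im,d,m=cam(n);c=im[130:255,190:360,::-1] if n=="top" else im[90:270,170:350,::-1]
    L.append(cv2.resize(c,(580,426) if 0 else (400,int(400*c.shape[0]/c.shape[1])),interpolation=cv2.INTER_CUBIC))
    for l in("nut_jar","carriage"): print(n,l,[(r["uv"],r["confidence"]) for r in robot.recognise(n,l)[:2]])
h=max(x.shape[0] for x in L); L=[cv2.copyMakeBorder(x,0,h-x.shape[0],0,0,0) for x in L]
cv2.imwrite(sys.argv[1],np.hstack(L))
E
python3 chk.py; python3 pic.py pics/f1.png
```

```text
F along/back -3.8512851507469694 -1.0627320136731624 1.8262462726538837 [0.5829083  0.09982155 0.20109536] 0.01976571384476332 39.73623812198639
along/back 0.219575253940352 0.0008466407536522583
top nut_jar [([278.6, 167.0], 0.75), ([286.2, 135.7], 0.48)]
top carriage [([277.3, 154.8], 0.63)]
scene nut_jar [([268.2, 199.6], 0.61)]
scene carriage [([281.5, 196.1], 0.68), ([356.2, 212.1], 0.28)]
```

View pics/f1.png

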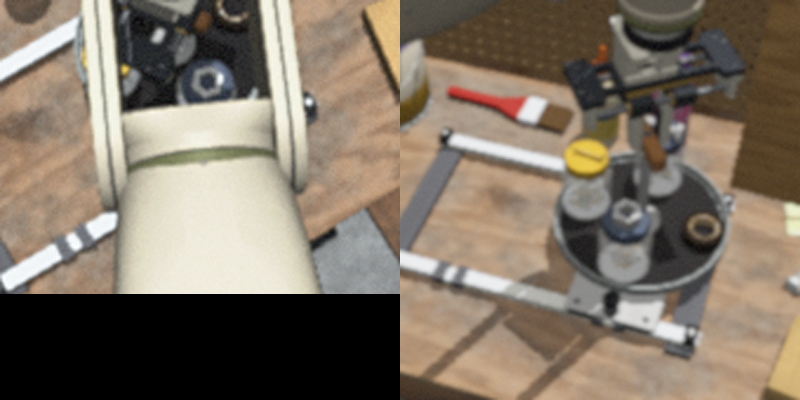

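The scene view shows the nut jar (crop 627,215) right behind the knob (612,300). I'll measure how far the knob travelled and the jar's sideways offset.

Run:
```python
from tgt import *
r=np.array([.4981,-.8671]);fr=np.array([-.8671,-.4981])
im,d,m=cam("scene"); P=cloud(m,d)
old=cv2.imread("pics/scene0.png")[...,::-1]
def knob(I,c):
    p=m["R"]@np.array([*c,.05])+m["t"];p=m["K"]@p;u,v=np.round(p[:2]/p[2]).astype(int)
    g=I[v-7:v+8,u-7:u+8].max(2).astype(float);wt=np.clip(90-g,0,None)
    cc=np.argwhere(wt>0);W=wt[wt>0];o=(cc*W[:,None]).sum(0)/W.sum()
    return u,v,onplane(m,(u-7+o[1],v-7+o[0]),.05)[:2]
k0=knob(old,(.352,.221));k1=knob(im,(.352+.22*.4981,.221-.22*.8671))
print(k0,k1,"travel",(k1[2]-k0[2])@r,(k1[2]-k0[2])@fr)
# nut: bright points on lid height
ax=np.array([.5835,.0995]);H=P[...,2];g=im.min(2)
L=np.stack([(P[...,:2]-ax)@fr,(P[...,:2]-ax)@-r],-1)
near=(np.abs(L[...,0]-.076)<.05)&(np.abs(L[...,1])<.05)
for a,b in((.147,.175),(.128,.147),(.06,.175)):
    M=near&(H>a)&(H<b);q=L[M];print(a,M.sum(),q.mean(0),q.min(0),q.max(0))
cv2.imwrite("pics/f2.png",cv2.resize(im[165:255,215:335,::-1],None,fx=6.5,fy=6.5,interpolation=cv2.INTER_CUBIC))
```

```text
(np.int64(191), np.int64(206), array([0.35365888, 0.22131234])) (np.int64(264), np.int64(226), array([0.46352721, 0.03129815])) travel 0.21948671964051264 -0.0006207584400077641
0.147 103 [0.08032819 0.00170749] [ 0.06165751 -0.01441915] [0.09623633 0.01800503]
0.128 237 [0.08834763 0.00133576] [ 0.05104177 -0.02600772] [0.10753492 0.03119012]
0.06 735 [ 0.09420409 -0.00054185] [ 0.05104177 -0.0304689 ] [0.11392993 0.03609971]
```

View pics/f2.png

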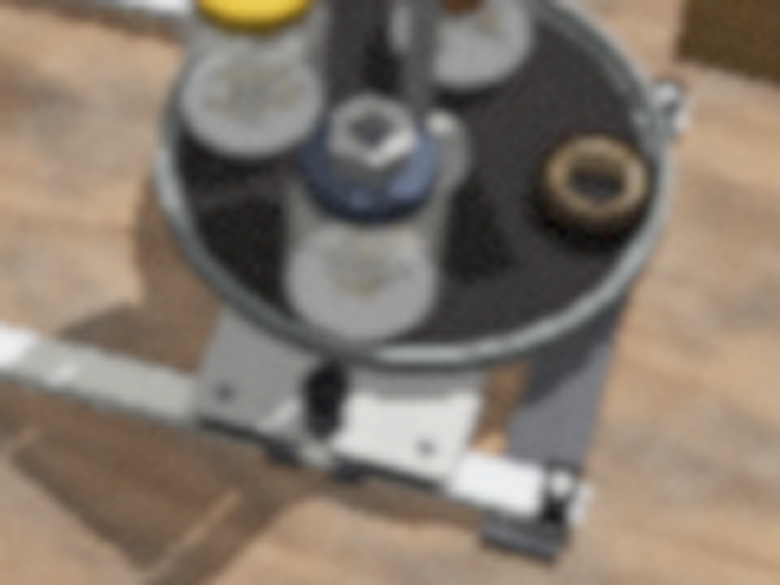

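The plunger sits between the two dark blocks (280,450 and 348,470). The knob travelled 219.5 mm, and the nut jar is at y ≈ 2 mm, x ≈ -80 mm. The grip is steady at 40 N, so I'm handing in.

```bash
python3 -c "
from plant import robot
print(robot.read_state()['dq'].round(4)); print(robot.close_job())"
```

```text
[ 0.      0.0011  0.0007 -0.0004  0.0009 -0.0006]
the job is handed in; nothing more can be done
None
```

The job is handed in, with no verdict returned. By my measurements the carriage is in the work slot (219.5 mm of travel), the nut jar stands at the front about 2 mm off the plunger line, and the T-handle is held at about 40 N.

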